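# Put the drip feeder into service: pull the transit bungs

### The arm

A 7-joint arm with a two-finger parallel gripper is mounted at the origin on the work surface. World frame = base frame: x ahead of the robot, y to its left, z up, the work surface at z = 0. Lengths are in mm, angles in rad, forces in N, time in s.
With the tool pointing down it reaches from about 400 to 875 mm from the base axis. Payload 4.4 kg.
Tool frame: the origin (TCP) lies midway between the tips of the shut fingers; the grasp point (between the pads) lies 19 mm behind it; z points along the fingers, y is the direction in which the jaws open and shut (so a half turn about z gives the same grasp; the last joint's range is limited). The gripper opens to 85 mm and grips with 20 to 120 N. Pads are 22 mm wide; open, the fingers measure 114 mm over their backs; the gripper's body (76 mm by 85 mm) begins 54 mm behind the grasp point. The pads swing forward as they close: fully open they stand 13 mm farther back than shut.
Start: joints at [1.214, 0.628, 0.038, 1.517, -0.027, 0.996, -0.02], TCP at [186.395, -622.716, 231.313] pointing down, gripper open.
Joint ranges: [-3.06, 3.06], [-0.37, 2.12], [-1.25, 1.32], [0.18, 2.47], [-1.1, 4.24], [0.23, 1.98], [-2.94, 2.94]. Speed limits (rad/s): [2.57, 2.57, 3.14, 3.14, 3.14, 3.14, 3.14].

### API

Orientations are given as [roll, pitch, yaw] about the fixed x, y, z axes, in that order (R = Rz(yaw) Ry(pitch) Rx(roll)).
In Python, from cell import * gives the robot as it stands. The module is installed in compiled form; this text tells all that it offers.
- The arm moves only by the tool move_arm, never from a script. Its argument "series" is a list of rows, each a list of 2 entries, a list of its own where there are three numbers: the shift along the tool's x, y, z in m, then the turn about the tool's z in rad. In form: [[[x, y, z], yaw], ...]. A call has 1 to 5 rows; each row is the pose to reach, as a shift and turn from the pose measured when the call began, along the tool's axes at that moment; what a row does not reach only later rows make up. A row lasts 1/8 s, in which the tool goes at most 62.5 mm and 10.7 degrees, less where a joint would pass 70% of its speed; a pose out of reach is approached as far as the arm can. A call with a gripper value outside its range is refused whole. "claw" is the opening, from 0 (shut) to 1 (fully open), set as the call begins (left out, the last holds). The fingers move at their own pace and stop on an object; the grip force is fixed at half the most. Time passes only in rows, so rows that repeat a pose let the fingers close. It gives the time, the measured TCP pose, the force and the opening at its end, in the units of the state.
- read_state(): the state, without advancing time (a new reading comes with each control period).
- get_image(name): name is "scene" or "top" or "wrist"; returns the picture (400x640x3 uint8, blue, green, red); there is no depth.
- camera_model(name): a dict with "fov_y" (degrees; the focal length in pixels is half the picture's height over the tangent of half this angle, whatever the lens; pixels are square), "cx", "cy" (the principal point, pixels), "pose" (4x4, takes a point from camera to world coordinates); the wrist camera has in their place "tool_from_camera" (4x4, takes a point from camera to tool coordinates, whose origin is the TCP and whose axes are the flange's). Camera axes: x right, y down, z forward; pixel columns grow to the right and rows downward; lengths in mm; the calibration is good to about 2 mm. A picture is of the moment at which its call begins: read the wrist's pose just before it. camera_model takes no time and is no camera call.
- finish_job(): hands the job in, once; it reports no verdict.
The state is a dict: "clock": time; "qpos": joint angles; "qd": joint speeds; "tau": joint torques, N m; "eef_pos": TCP position; "tool_rot": TCP orientation; "force": force on the tool from outside, world axes, zero at the start; "torque": the same for the moment, N m; "width": finger opening in mm.
Only numpy, scipy, OpenCV 4.12 (cv2) and the standard library are available. Lean on these libraries where they do the work, as an engineer would, in place of code of your own. Each camera call takes 0.05 s, during which the arm holds its last target. There are 200 camera calls.

### The job

Put the drip feeder into service. First turn the flow knob sunk in the grey control box anticlockwise until it is fully shut, with its red end at the black mark; only then take every bung out of the green tank and put it in the orange tray, rocking each fore and aft as you ease it up, because a straight pull lifts the tank, which must stay down on its plinth. With all bungs in the tray and the tray standing flat on the table, turn the knob clockwise so that its red end points at the green mark, and leave the white pot, the blue kneeling block and the hand fork where they are.

Things in the scene. Friction and masses are not known exactly. Their poses are not given: they have to be found in the camera images.
- station: fixed grey plinth 170 x 370 x 20 mm of the drip feeder; origin under its centre on the table; the green tank (150 x 340 mm, deck 100 mm above the origin) stands on it; x points across the tank (fore and aft), y along its row of four ports, z up
- port1 (a point): middle of port 1 at deck level, where a seated bung's origin lies (y = -120 mm in the station's frame). Opening 80 mm along x, 42 mm along y; two spring-loaded rubber lips 11 mm below the deck squeeze the plug from front and back (-x and +x) with about 22 N each. The point is fixed to the plinth
- port2 (a point): middle of port 2 at deck level, where a seated bung's origin lies (y = -40 mm in the station's frame). Opening 80 mm along x, 42 mm along y; two spring-loaded rubber lips 11 mm below the deck squeeze the plug from front and back (-x and +x) with about 22 N each. The point is fixed to the plinth
- port3 (a point): middle of port 3 at deck level, where a seated bung's origin lies (y = 40 mm in the station's frame). Opening 80 mm along x, 42 mm along y; two spring-loaded rubber lips 11 mm below the deck squeeze the plug from front and back (-x and +x) with about 22 N each. The point is fixed to the plinth
- port4 (a point): middle of port 4 at deck level, where a seated bung's origin lies (y = 120 mm in the station's frame). Opening 80 mm along x, 42 mm along y; two spring-loaded rubber lips 11 mm below the deck squeeze the plug from front and back (-x and +x) with about 22 N each. The point is fixed to the plinth
- tank (a joint): how far the tank is lifted off its plinth, m; 0 = down. It weighs 1.7 kg and only rests there, sliding up in guides that keep it upright: 20 to 25 N of upward pull lifts it. A bung pulled straight up holds harder. Tilted 0.2 rad to and fro about the station's y axis, pivoting at lip height, rising 3 mm a swing, it creeps out: free after about 30 mm, foot clear of the deck at 45 mm
- bung1: black rubber bung with wooden grip, 260 g. Origin on its axis at the flange's underside, z up along the axis. Tapered round plug below: radius 19.5 mm at the top, 13 mm at its foot 45 mm down. Flange radius 25 mm, 0 to 6 mm up. Grip block 22 mm (x) by 44 mm (y), 6 to 42 mm up. May be absent; starts in port 1
- bung2: black rubber bung with wooden grip, 260 g. Origin on its axis at the flange's underside, z up along the axis. Tapered round plug below: radius 19.5 mm at the top, 13 mm at its foot 45 mm down. Flange radius 25 mm, 0 to 6 mm up. Grip block 22 mm (x) by 44 mm (y), 6 to 42 mm up. May be absent; starts in port 2
- bung3: black rubber bung with wooden grip, 260 g. Origin on its axis at the flange's underside, z up along the axis. Tapered round plug below: radius 19.5 mm at the top, 13 mm at its foot 45 mm down. Flange radius 25 mm, 0 to 6 mm up. Grip block 22 mm (x) by 44 mm (y), 6 to 42 mm up. May be absent; starts in port 3
- bung4: black rubber bung with wooden grip, 260 g. Origin on its axis at the flange's underside, z up along the axis. Tapered round plug below: radius 19.5 mm at the top, 13 mm at its foot 45 mm down. Flange radius 25 mm, 0 to 6 mm up. Grip block 22 mm (x) by 44 mm (y), 6 to 42 mm up. May be absent; starts in port 4
- tray: loose open orange tray, 270 (x) x 160 (y) x 45 mm high, walls and floor 4 mm, 0.5 kg; origin under its centre, x along its length
- control: fixed grey control box 130 x 130 x 54 mm, origin under its centre; in its top a square well 98 x 98 mm, 24 mm deep, with the flow knob in the middle. Black dot on the rim on its +x side (shut), green dot on the rim 0.9 rad clockwise from it seen from above
- trim_grip (a point): top centre of the knob's grip bar, 58 mm above the table, on the turning axis (vertical); x points along the bar to its red end. The bar is 46 mm long, 14 mm thick, 24 mm tall, on a 54 mm disc 4 mm thick at the well's floor
- trim (a joint): flow knob angle, rad: 0 = fully shut at a stop (red end at the black dot), grows clockwise seen from above, 0.9 = green dot, stop at 1.8; stays where it is left (friction 0.06 N m)
- white_pot: white ceramic pot, 136 mm across, 110 mm high; leave alone. Origin under its centre
- kneeler: blue kneeling block 130 x 280 x 40 mm; leave alone. Origin under its centre
- fork: wooden-handled hand fork about 290 mm long, lying flat; leave alone. x along it from handle to tines; origin at the front end of the handle, on its underside
Mind the look-alikes: they are no part of the job. Several things have the shape of the control; the one meant has the colours described above. What is shaped like the bung2 but purple is not meant.

How it is judged (in metres and radians):
On the way, in this order (a step that is already met when the one before it is completed fails the run):
1. the flow knob is fully shut while every bung is still in its port (value of joint trim below 0.12 rad and distance between bung1 and port1 below 0.015 m and distance between bung2 and port2 below 0.015 m and distance between bung3 and port3 below 0.015 m and distance between bung4 and port4 below 0.015 m), for 0.2 s.
2. every bung lies in the tray, the knob still shut (value of joint trim below 0.25 rad and x of bung1 in the frame of tray between -0.132 and 0.132 m and y of bung1 in the frame of tray between -0.078 and 0.078 m and z of bung1 in the frame of tray between 0 and 0.07 m and linear speed of each of bung1, bung2, bung3, bung4 below 0.03 m/s and x of bung2 in the frame of tray between -0.132 and 0.132 m and y of bung2 in the frame of tray between -0.078 and 0.078 m and z of bung2 in the frame of tray between 0 and 0.07 m and x of bung3 in the frame of tray between -0.132 and 0.132 m and y of bung3 in the frame of tray between -0.078 and 0.078 m and z of bung3 in the frame of tray between 0 and 0.07 m and x of bung4 in the frame of tray between -0.132 and 0.132 m and y of bung4 in the frame of tray between -0.078 and 0.078 m and z of bung4 in the frame of tray between 0 and 0.07 m), for 0.2 s.
3. the flow knob is turned to the green mark (value of joint trim between 0.72 and 1.08 rad), for 0.2 s.
At the end, for the whole second after the job is handed in: Every bung's origin is inside the tray's walls and below 70 mm over its underside, at rest; the tray stands flat on the table; the knob reads 0.9 rad within 0.18; the tank is down within 4 mm (all of step 3 and x of bung1 in the frame of tray between -0.132 and 0.132 m and y of bung1 in the frame of tray between -0.078 and 0.078 m and z of bung1 in the frame of tray between 0 and 0.07 m and linear speed of each of bung1, bung2, bung3, bung4 below 0.03 m/s and x of bung2 in the frame of tray between -0.132 and 0.132 m and y of bung2 in the frame of tray between -0.078 and 0.078 m and z of bung2 in the frame of tray between 0 and 0.07 m and x of bung3 in the frame of tray between -0.132 and 0.132 m and y of bung3 in the frame of tray between -0.078 and 0.078 m and z of bung3 in the frame of tray between 0 and 0.07 m and x of bung4 in the frame of tray between -0.132 and 0.132 m and y of bung4 in the frame of tray between -0.078 and 0.078 m and z of bung4 in the frame of tray between 0 and 0.07 m and angle between tray's own z axis and vertical below 0.08 rad and height (world z) of tray below 0.01 m and value of joint tank below 0.004 m); the robot touches nothing.
It fails at once if the tank is lifted more than 10 mm off its plinth (value of joint tank above 0.01 m).
It fails at once if a bystander (white pot, kneeling block or fork) is moved more than 40 mm or the pot tipped (distance of any of white_pot, kneeler, fork from where it was at the start of the episode above 0.04 m or angle between white_pot's own z axis and vertical above 0.4 rad).
Of bung1, bung2, bung3, bung4 only 2 to 3 are there at a start; the rules pass over those that are not, and their reading is None.
At some moment in a run one of tray may be knocked a few centimetres aside while the robot is not near it.
Once in a run the grip may slacken for a moment while it holds something.
It also fails if it takes over 210 s, if anything falls off the work surface, if the arm or the gripper's body presses on something with over 40 N, if the wrist force passes 120 N, or if a joint passes its speed limit or range.

## Working session

There is one attempt and no reset: what is moved stays moved. The work goes in short steps, Python scripts to look and compute and a tool call to move; the robot and the scene stay as the last step left them, time stands still between calls to the robot, and variables do not carry over. Pictures are saved under pics/ and viewed, about 12 in all and at most 16, crops included, and the job is handed in when it is done.

Besides the shell and the picture viewer there is one more tool, called after "Request:" in YAML: its name, and indented under it one key for each argument. move_arm: Moves the arm, as the interface text tells. Its arguments: {"type":"object","properties":{"series":{"type":"array"},"claw":{"type":"number"}},"required":["series"]}

```bash
mkdir -p pics; cat > h.py <<'E'
from cell import *
import numpy as np, cv2
from scipy.spatial.transform import Rotation as R
def cam(n):
    m=camera_model(n); f=200/np.tan(np.radians(m['fov_y']/2))
    if n=='wrist':
        s=read_state(); T=np.eye(4); T[:3,:3]=R.from_euler('xyz',s['tool_rot']).as_matrix(); T[:3,3]=s['eef_pos']; P=T@np.array(m['tool_from_camera'])
    else: P=np.array(m['pose'])
    return f,m.get('cx',320),m.get('cy',200),P
def px2w(c,uv,z):
    f,cx,cy,P=c; d=P[:3,:3]@np.array([(uv[0]-cx)/f,(uv[1]-cy)/f,1]); return P[:3,3]+d*(z-P[2,3])/d[2]
def w2px(c,p):
    f,cx,cy,P=c; q=P[:3,:3].T@(np.array(p)-P[:3,3]); return np.array([cx+f*q[0]/q[2],cy+f*q[1]/q[2]])
def totool(p,s=None):
    s=s or read_state(); return R.from_euler('xyz',s['tool_rot']).as_matrix().T@(np.array(p)-np.array(s['eef_pos']))
E
python3 - <<'E'
from h import *
for n in('scene','top'): 
    cv2.imwrite(f'pics/{n}0.png',get_image(n)); m=camera_model(n); print(m)
print(camera_model('wrist')); print(read_state())
E
```

```text
{'fov_y': 44.95035083071982, 'cx': 317.8661196918364, 'cy': 198.15198201346246, 'pose': array([[ 5.02855823e-02,  6.69859745e-01, -7.40782885e-01,
         1.76957740e+03],
       [ 9.98702855e-01, -3.96656644e-02,  3.19255793e-02,
        -1.79150566e+02],
       [-7.99798490e-03, -7.41427378e-01, -6.70985450e-01,
         1.22468169e+03],
       [ 0.00000000e+00,  0.00000000e+00,  0.00000000e+00,
         1.00000000e+00]])}
{'fov_y': 56.07665085366558, 'cx': 321.8408052602292, 'cy': 200.617551631615, 'pose': array([[-1.86642185e-02, -9.97167440e-01,  7.28611246e-02,
         4.40134935e+02],
       [-9.99823492e-01,  1.84576949e-02, -3.50683151e-03,
        -1.19787627e+02],
       [ 2.15204979e-03, -7.29137163e-02, -9.97335931e-01,
         1.11917641e+03],
       [ 0.00000000e+00,  0.00000000e+00,  0.00000000e+00,
         1.00000000e+00]])}
{'fov_y': 69.44602178613056, 'cx': 318.8584319667779, 'cy': 201.8259732792805, 'tool_from_camera': array([[-5.22591902e-04, -9.45439334e-01, -3.25797778e-01,
         8.54071995e+01],
       [ 9.99999649e-01, -7.07521955e-04,  4.49135563e-04,
[... 160 characters left out ...]
00000e+00,
         1.00000000e+00]])}
{'clock': 0.1, 'qpos': array([ 1.21419785,  0.62924342,  0.038469  ,  1.51827512, -0.0270076 ,
        0.99629471, -0.01998088]), 'qd': array([-0.0003314 , -0.00173456,  0.00282949, -0.00187977,  0.00085586,
       -0.00140939, -0.0010458 ]), 'tau': array([ 2.91544507e-03, -5.64534938e+01,  1.23044439e+00, -1.93973762e+01,
        1.13161089e-02,  5.40777342e-03, -3.25535737e-06]), 'eef_pos': array([ 186.22304329, -622.16699039,  230.48582759]), 'tool_rot': array([-3.13989084e+00,  2.45811811e-05,  2.90793710e-01]), 'force': array([ 0.18048646, -1.02747785,  0.05276435]), 'torque': array([0.05159514, 0.00900886, 0.04271552]), 'width': 85.82299399878119}
```

View pics/top0.png

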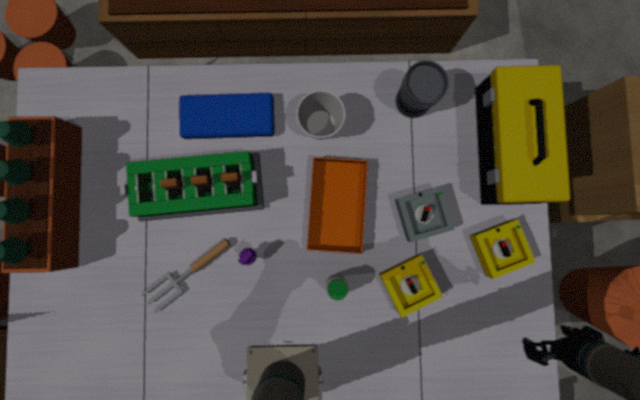

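View pics/scene0.png

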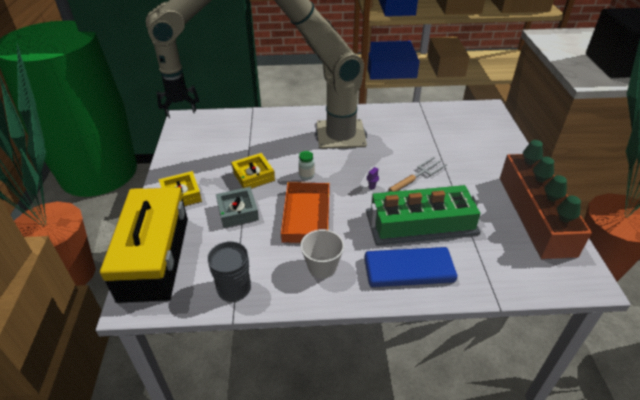

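```bash
python3 - <<'E'
from h import *
im=cv2.imread('pics/top0.png')
a=cv2.resize(im[145:220,120:265],None,fx=5,fy=5,interpolation=2); b=cv2.resize(im[180:250,380:460],None,fx=4,fy=4,interpolation=2); c=cv2.resize(im[145:260,295:380],None,fx=2.4,fy=2.4,interpolation=2)
o=np.zeros((375+290,760,3),'uint8'); o[:375,:725]=a; o[380:660,:320]=b; o[380:380+c.shape[0],340:340+c.shape[1]]=c; cv2.imwrite('pics/m1.png',o[:,:])
c=cam('top')
for n,uv,z in(('ctrl',(424,213),56),('b',(170,183),142),('b',(201,180),142),('b',(231,177),142),('fork',(210,255),15)): print(n,px2w(c,uv,z))
for n,q,z in (('tank',[(126,162),(253,152),(257,206),(133,216)],100),('tray',[(315,157),(367,159),(362,252),(307,249)],45),('pot',[(322,115)],110)):
  for p in q: print(n,px2w(c,p,z))
E
```

```text
ctrl [ 477.27625608 -412.28473819   56.        ]
b [565.07094215 273.01736783 142.        ]
b [571.48276519 192.03832002 142.        ]
b [577.95250147 113.5532276  142.        ]
fork [367.8958671  205.29794002  15.        ]
tank [630.54179335 410.90012327 100.        ]
tank [651.92972641  63.13907293 100.        ]
tank [503.19024245  53.06409737 100.        ]
tank [482.2711987  389.09906267 100.        ]
tray [ 645.45197794 -106.14232125   45.        ]
tray [ 636.85827063 -256.40371379   45.        ]
tray [ 370.19607645 -234.87616929   45.        ]
tray [381.59273554 -78.83674046  45.        ]
pot [ 749.04105981 -128.1626079   110.        ]
```

View pics/m1.png

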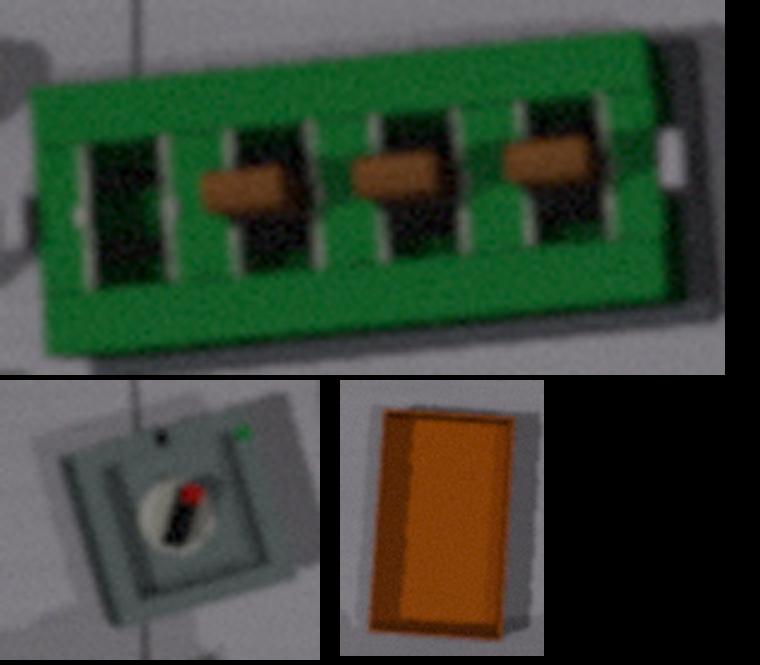

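```bash
python3 - <<'E'
from h import *
c=cam('top')
k=px2w(c,(425.75,213.75),58);r=px2w(c,(428,208.3),58);b=px2w(c,(423.7,220),58)
bd=px2w(c,(420.5,194.5),54);gd=px2w(c,(440.5,193),54)
print(k,r,b)
a=lambda p,q:np.arctan2(*(p-q)[1::-1])
print('red',a(r,b),'black',a(bd,k),'green',a(gd,k))
cc=[px2w(c,(380+u/4,180+(v-380)/4),54) for u,v in((65,458),(120,625),(300,575),(245,415))]
print(cc,np.mean(cc,0))
print(totool([k[0],k[1],200]))
E
```

```text
[ 474.99419219 -416.6034341    58.        ] [ 490.29678369 -423.57480444   58.        ] [ 457.45777852 -410.12537794   58.        ]
red -0.3887174558910868 black 0.20900255548458752 green -0.661062113701844
[array([ 517.22153107, -335.31083108,   54.        ]), array([ 398.35188787, -370.22375438,   54.        ]), array([ 431.14520033, -498.90384845,   54.        ]), array([ 545.58523013, -464.7257238 ,   54.        ])] [ 473.07596235 -417.29103943   54.        ]
[ 335.58598937 -114.08691238   30.67177783]
```

Request:
move_arm:
  series:
    - [[0.06,-0.02,0],0.15]
    - [[0.12,-0.04,0],0.3]
    - [[0.18,-0.06,0],0.45]
    - [[0.24,-0.08,0],0.6]
    - [[0.29,-0.1,0.02],0.68]
  claw: 0.45

```text
clock: 0.72
eef_pos: [438.2, -442.3, 211.5]
tool_rot: [-3.141, -0.002, -0.391]
force: [0.5, -0.3, -0.3]
width: 38.7
```

```bash
python3 - <<'E'
from h import *
s=read_state();print(s['clock'],s['eef_pos'],s['tool_rot'],s['width'],totool([474,-417,180]))
E
```

```text
0.725 [ 438.17483183 -442.29871729  211.4574675 ] [-3.14129059e+00 -2.07725366e-03 -3.91441679e-01] 38.712605053601955 [ 23.39795326 -37.04367343  31.51732974]
```

Request:
move_arm:
  series:
    - [[0.023,-0.037,0.02],0]
    - [[0.023,-0.037,0.03],0]
    - [[0.023,-0.037,0.03],0]

```text
clock: 1.1
eef_pos: [472.5, -416.7, 180.4]
tool_rot: [-3.141, 0.001, -0.391]
force: [-1.6, -0.6, 0.4]
width: 38.5
```

```bash
python3 - <<'E'
from h import *
c=cam('wrist'); im=get_image('wrist'); s=read_state();print(s['eef_pos'],s['tool_rot'],s['width'])
for p in((474,-417,58),(474,-417,180)): print(w2px(c,p))
cv2.imwrite('pics/w1.png',im)
E
```

```text
[ 472.12167666 -417.98082415  181.29663864] [ 3.14086212e+00 -7.46183377e-04 -3.93187927e-01] 38.280553686397205
[318.36706995 195.06630623]
[317.84413101 261.07664904]
```

View pics/w1.png

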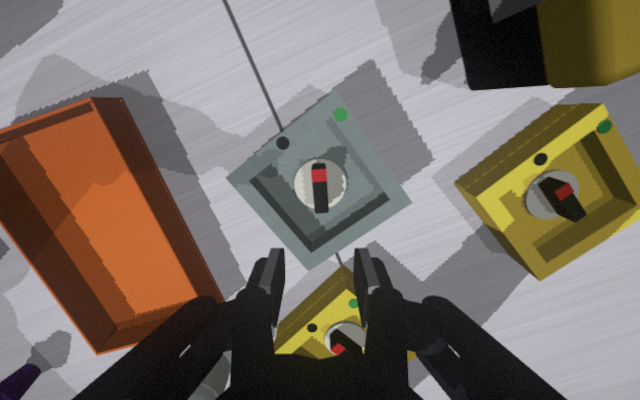

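```bash
python3 - <<'E'
from h import *
c=cam('wrist'); im=get_image('wrist')
f=lambda u,v,z:px2w(c,(u,v),z)
print(f(319.5,164,58),f(320.5,212,58),f(320,188,58),f(320,186,30)); bd=f(282,143,54);gd=f(340,115,54);k=f(320,188,58)
a=lambda p,q:np.arctan2(*(p-q)[1::-1])
print(a(bd,k),a(gd,k),a(f(319,164,58),f(321,212,58)))
cc=[f(u,v,54) for u,v in((227,178),(334,92),(412,203),(308,270))];print(np.mean(cc,0),cc)
K=np.mean(cc,0);print(a(bd,K),a(gd,K),totool(K),totool(k))
cv2.imwrite('pics/w1c.png',cv2.resize(im[130:240,260:380],None,fx=5,fy=5,interpolation=2))
E
```

```text
[ 501.15301529 -430.92852643   58.        ] [ 456.57222423 -413.5138005    58.        ] [ 479.4895681  -422.46607014   58.        ] [ 473.94839105 -420.28742989   30.        ]
0.3020740238606964 -0.6545227060573331 -0.3523995237466153
[ 476.02018964 -421.31868077   54.        ] [array([ 521.91602742, -343.35218741,   54.        ]), array([ 554.33305999, -466.69707105,   54.        ]), array([ 429.22561198, -500.18491362,   54.        ]), array([ 398.6060592, -375.040551 ,   54.       ])]
0.26525816257894713 -0.6379745344106657 [  4.4033739    1.00129291 127.85326498] [  8.05492904   0.73268268 123.8598851 ]
```

View pics/w1c.png

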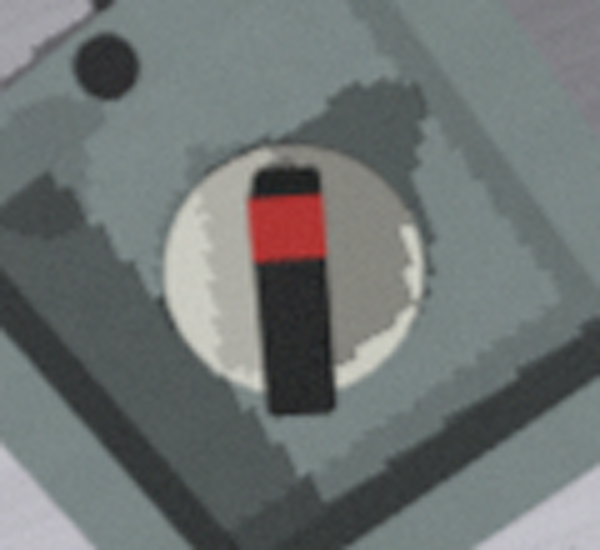

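Request:
move_arm:
  series:
    - [[0.005,0.001,0.05],-0.07]
    - [[0.005,0.001,0.1],-0.07]
    - [[0.005,0.001,0.125],-0.07]
    - [[0.005,0.001,0.139],-0.07]
    - [[0.005,0.001,0.139],-0.07]

```text
clock: 1.82
eef_pos: [475.9, -422.4, 42.9]
tool_rot: [3.14, -0.001, -0.325]
force: [0.4, -0.1, 0.5]
width: 38.5
```

Request:
move_arm:
  series:
    - [[0,0,0],0]
    - [[0,0,0],0]
    - [[0,0,0],0]
    - [[0,0,0],0]
    - [[0,0,0],0]
  claw: 0

```text
clock: 2.45
eef_pos: [477.9, -419.5, 44.7]
tool_rot: [-3.139, -0.003, -0.324]
force: [0.9, 6.2, 5.4]
width: 12.4
```

Request:
move_arm:
  series:
    - [[0,0,0],-0.15]
    - [[0,0,0],-0.3]
    - [[0,0,0],-0.45]
    - [[0,0,0],-0.6]
    - [[0,0,0],-0.63]

```text
clock: 3.08
eef_pos: [477.9, -418.0, 44.9]
tool_rot: [-3.138, -0.005, 0.304]
force: [0.6, 3.5, -4.7]
width: 12.1
```

```bash
python3 - <<'E'
from h import *
s=read_state();print(s['eef_pos'],s['tool_rot'],s['force'],s['torque'])
E
```

```text
[ 477.93715632 -417.99609429   44.87824901] [-3.13834912 -0.00473663  0.3037619 ] [ 0.58750293  3.47023333 -4.74945628] [ 0.89294939 -0.21275673 -0.95187985]
```

Request:
move_arm:
  series:
    - [[0,0,0],0]
    - [[0,0,0],0]

```text
clock: 3.32
eef_pos: [477.9, -417.9, 44.9]
tool_rot: [-3.138, -0.005, 0.301]
force: [1.5, 2.5, -6.6]
width: 12.1
```

Request:
move_arm:
  series:
    - [[0,0,0],0]
    - [[0,0,0],0]
    - [[0,0,0],0]
    - [[0,0,-0.03],0]
    - [[0,0,-0.08],0]
  claw: 0.45

```text
clock: 3.95
eef_pos: [476.6, -417.7, 124.4]
tool_rot: [-3.136, -0.003, 0.302]
force: [0.8, -0.2, 0.9]
width: 38.6
```

Request:
move_arm:
  series:
    - [[0,0,-0.05],0]
    - [[-0.02,0,-0.09],0]
    - [[-0.02,0,-0.09],0]

```text
clock: 4.32
eef_pos: [457.4, -427.4, 218.7]
tool_rot: [3.14, -0.005, 0.299]
force: [0.6, -1.1, -0.6]
width: 38.5
```

```bash
python3 - <<'E'
from h import *
c=cam('wrist'); im=get_image('wrist'); s=read_state();print(s['eef_pos'],s['tool_rot'],s['width'])
cv2.imwrite('pics/w2.png',im)
print(totool([574,113,235]), totool([565,273,235]))
E
```

```text
[ 457.43021798 -425.65110752  216.40817704] [-3.13950212 -0.00407784  0.3005485 ] 38.25990509156148
[ 270.88253521 -480.03137373  -16.48386939] [ 309.65271124 -635.52298124  -16.00070831]
```

View pics/w2.png

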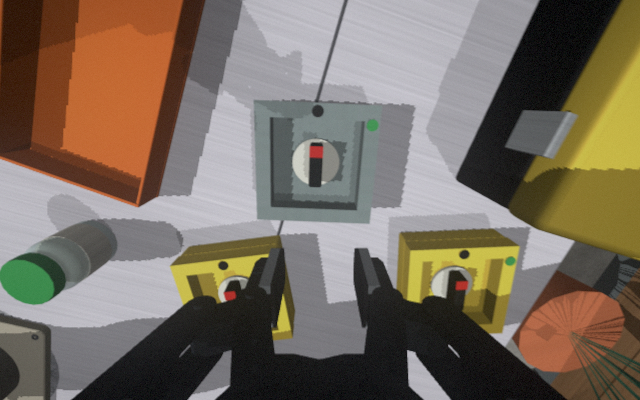

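Request:
move_arm:
  series:
    - [[0.029,-0.052,-0.01],0.05]
    - [[0.058,-0.104,-0.02],0.1]
    - [[0.087,-0.156,-0.02],0.15]
    - [[0.116,-0.208,-0.02],0.2]
    - [[0.145,-0.26,-0.02],0.24]

```text
clock: 5.0
eef_pos: [518.8, -132.0, 236.4]
tool_rot: [-3.138, -0.002, 0.06]
force: [0.7, -0.0, -0.1]
width: 38.3
```

```bash
python3 - <<'E'
from h import *
s=read_state();print(s['eef_pos'],s['tool_rot']);print(totool([574,113,235]))
E
```

```text
[ 518.75738329 -131.95033142  236.4092816 ] [-3.13797639e+00 -1.84486396e-03  5.99507686e-02]
[  69.81681979 -241.19328281    2.41031955]
```

Request:
move_arm:
  series:
    - [[0.014,-0.048,0],0]
    - [[0.028,-0.096,0],0]
    - [[0.042,-0.145,0],0]
    - [[0.056,-0.193,0],0]
    - [[0.069,-0.241,0],0]
  claw: 0.9

```text
clock: 5.62
eef_pos: [572.8, 114.9, 236.0]
tool_rot: [-3.138, 0.0, 0.061]
force: [0.6, 0.0, 0.2]
width: 77.3
```

Request:
move_arm:
  series:
    - [[0,0,0],0]
    - [[0,0,0],0]

```text
clock: 5.88
eef_pos: [572.0, 114.5, 234.7]
tool_rot: [-3.139, 0.003, 0.062]
force: [-0.5, 0.2, 0.1]
width: 76.8
```

```bash
python3 - <<'E'
from h import *
s=read_state();print(s['eef_pos'],s['tool_rot'],s['width'],s['force'])
c=cam('wrist'); im=get_image('wrist'); 
cv2.imwrite('pics/w3.png',im); np.save('w3.npy',np.array(c,dtype=object),allow_pickle=True)
E
```

```text
[571.96974087 114.53860661 234.69990874] [-3.13944883e+00  2.76004628e-03  6.18660044e-02] 76.84569740191452 [-0.45345915  0.17506108  0.06231938]
```

View pics/w3.png

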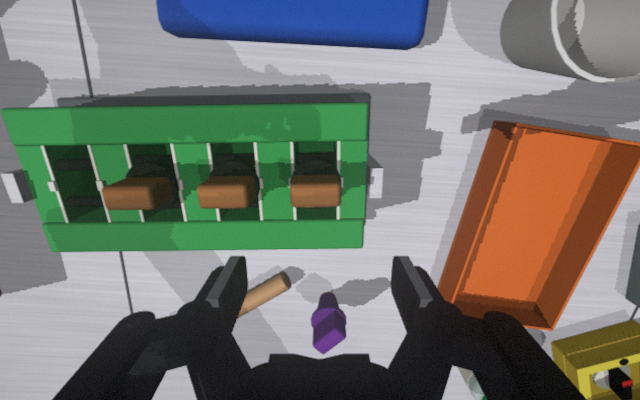

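```bash
python3 - <<'E'
from h import *
c=tuple(np.load('w3.npy',allow_pickle=True))
for n,uv in (('A',(316,194)),('B',(227,194)),('C',(133,196))): print(n,px2w(c,uv,142))
for n,uv in (('tl',(4,108)),('tr',(370,103)),('br',(363,248)),('bl',(50,251)),('p1',(316,185)),('p4',(75,183))): print(n,px2w(c,uv,100))
im=cv2.imread('pics/w3.png'); cv2.imwrite('pics/w3c.png',cv2.resize(im[130:230,90:350],None,fx=3,fy=3,interpolation=2))
E
```

```text
A [583.36559849 116.94381759 142.        ]
B [578.66196862 192.76970237 142.        ]
C [571.8715579  273.22797617 142.        ]
tl [634.66488729 406.03211666 100.        ]
tr [659.46567235  72.78873955 100.        ]
br [512.39495559  62.70007469 100.        ]
bl [487.68660073 399.9603602  100.        ]
p1 [579.401348   117.18822504 100.        ]
p4 [566.64030415 356.48922703 100.        ]
```

View pics/w3c.png

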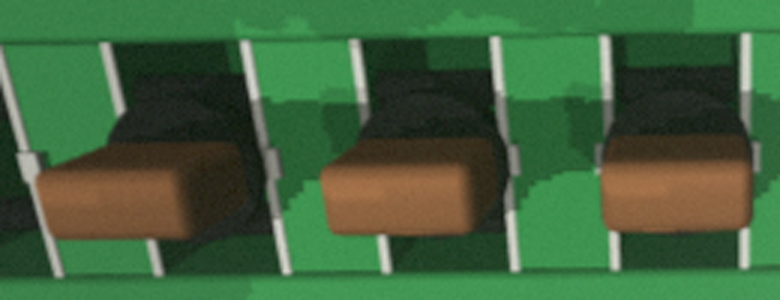

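Request:
move_arm:
  series:
    - [[0.009,-0.0015,0.04],0]
    - [[0.009,-0.0015,0.08],0]
    - [[0.009,-0.0015,0.105],0]
    - [[0.009,-0.0015,0.121],0]
    - [[0.009,-0.0015,0.121],0]
  claw: 0.75

```text
clock: 6.55
eef_pos: [580.3, 114.5, 113.2]
tool_rot: [-3.141, 0.004, 0.059]
force: [-0.1, -0.6, -0.4]
width: 64.0
```

Request:
move_arm:
  series:
    - [[0,0,0],0]
    - [[0,0,0],0]
    - [[0,0,0],0]
    - [[0,0,0],0]
  claw: 0

```text
clock: 7.05
eef_pos: [581.5, 116.2, 115.0]
tool_rot: [-3.138, 0.001, 0.059]
force: [-1.7, 3.0, 6.1]
width: 43.6
```

Request:
move_arm:
  series:
    - [[0.004,0,0],0]
    - [[0.008,0,-0.001],0]
    - [[0.009,0,-0.002],0]

```text
clock: 7.42
eef_pos: [585.0, 116.5, 115.4]
tool_rot: [-3.139, 0.012, 0.06]
force: [-8.9, 2.0, -4.6]
width: 43.3
```

Request:
move_arm:
  series:
    - [[-0.006,0,0],0]
    - [[-0.013,0,-0.0015],0]
    - [[-0.018,0,-0.003],0]

```text
clock: 7.8
eef_pos: [572.8, 117.0, 118.6]
tool_rot: [-3.137, -0.0, 0.06]
force: [11.9, 6.7, -15.6]
width: 42.9
```

```bash
python3 - <<'E'
from h import *
im=get_image('wrist'); s=read_state(); print(s['eef_pos'],s['force'],s['torque'],s['tool_rot'])
im2=get_image('scene')
a=cv2.resize(im[200:400,220:420],None,fx=2,fy=2); b=cv2.resize(im2[150:250,350:490],(560,400))
o=np.zeros((400,800,3),'uint8');o[:,:400]=a;o[:,400:]=cv2.resize(im2[165:245,365:445],(400,400),interpolation=2);cv2.imwrite('pics/r1.png',o)
E
```

```text
[572.52629987 117.06589732 118.93341818] [ 8.8561097   3.33596035 -7.49802197] [ 1.10878821 -2.52784185 -0.00442384] [-3.13667180e+00 -3.52043694e-04  6.03518562e-02]
```

View pics/r1.png

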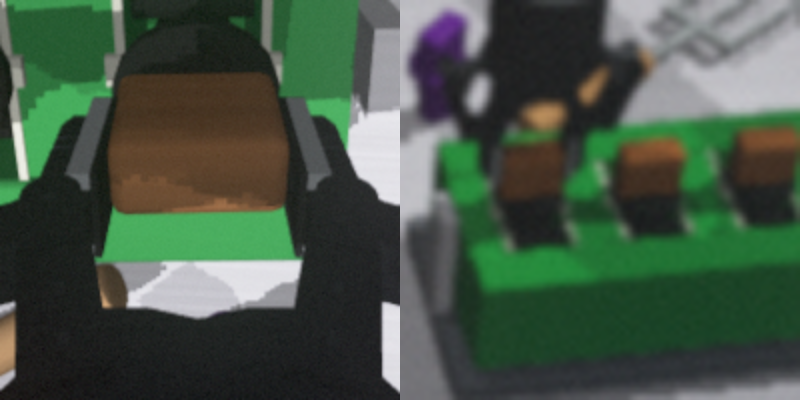

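Request:
move_arm:
  series:
    - [[0.007,0,0],0]
    - [[0.014,0,-0.001],0]
    - [[0.02,0,-0.003],0]
    - [[0.02,0,-0.003],0]

```text
clock: 8.4
eef_pos: [583.7, 118.3, 121.0]
tool_rot: [-3.137, 0.019, 0.061]
force: [-15.3, 3.0, 9.3]
width: 42.9
```

Request:
move_arm:
  series:
    - [[-0.007,0,0],0]
    - [[-0.014,0,-0.001],0]
    - [[-0.021,0,-0.003],0]
    - [[-0.021,0,-0.003],0]

```text
clock: 8.9
eef_pos: [568.4, 117.6, 125.5]
tool_rot: [-3.136, 0.007, 0.061]
force: [7.5, 3.4, -4.9]
width: 43.0
```

Request:
move_arm:
  series:
    - [[0.007,0,0],0]
    - [[0.014,0,-0.001],0]
    - [[0.021,0,-0.003],0]
    - [[0.021,0,-0.003],0]

```text
clock: 9.4
eef_pos: [581.9, 118.5, 127.7]
tool_rot: [-3.137, 0.023, 0.061]
force: [-12.8, 1.7, 10.1]
width: 42.6
```

```bash
python3 - <<'E'
from h import *
s=read_state(); print(s['eef_pos'],s['force'],s['torque'],s['tool_rot'])
im=get_image('scene');cv2.imwrite('pics/r2.png',cv2.resize(im[165:245,365:485],(780,520),interpolation=2))
E
```

```text
[581.86255469 118.46979837 127.6667807 ] [-12.80377873   1.71476558  10.06121183] [0.50648589 3.48230988 0.06834855] [-3.13693718  0.023076    0.06135806]
```

View pics/r2.png

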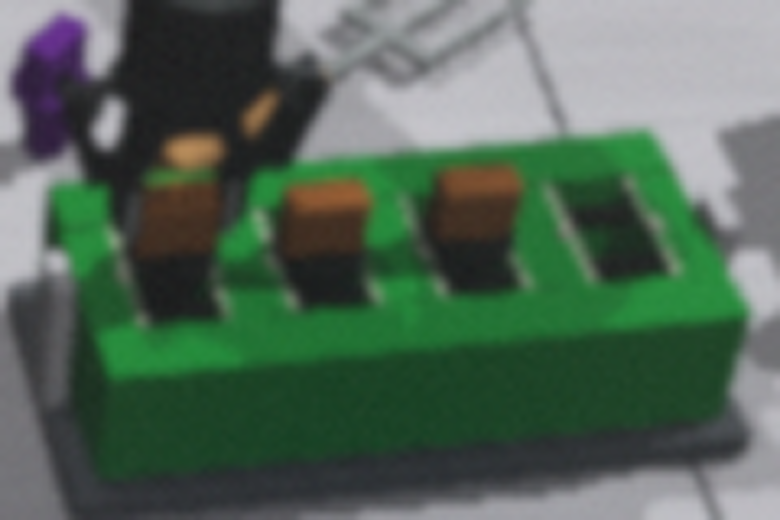

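Request:
move_arm:
  series:
    - [[0.006,0,0],0]
    - [[0.012,0,0],0]
    - [[0.016,0,-0.002],0]
    - [[0.016,0,-0.003],0]

```text
clock: 9.95
eef_pos: [589.8, 119.0, 128.8]
tool_rot: [-3.138, 0.04, 0.062]
force: [-13.1, 2.1, 1.1]
width: 42.9
```

```bash
python3 - <<'E'
from h import *
s=read_state(); print(s['eef_pos'],s['force'],s['torque'],s['tool_rot'])
im=get_image('wrist');cv2.imwrite('pics/r3.png',im[130:400,170:470])
E
```

```text
[589.80639312 119.00499187 128.78778934] [-13.13580235   2.13244063   1.05856586] [0.52853687 3.04185462 0.02286411] [-3.13789142  0.04044469  0.06183606]
```

View pics/r3.png

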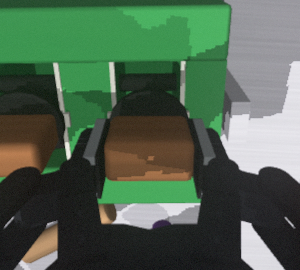

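Request:
move_arm:
  series:
    - [[-0.008,0,0],0]
    - [[-0.016,0,0],0]
    - [[-0.023,0,-0.002],0]
    - [[-0.023,0,-0.003],0]

```text
clock: 10.5
eef_pos: [572.5, 117.9, 133.8]
tool_rot: [-3.137, 0.028, 0.061]
force: [9.9, 2.8, -9.0]
width: 43.2
```

Request:
move_arm:
  series:
    - [[0.008,0,0],0]
    - [[0.016,0,0],0]
    - [[0.025,0,-0.002],0]
    - [[0.025,0,-0.003],0]

```text
clock: 11.0
eef_pos: [591.5, 118.9, 134.7]
tool_rot: [-3.138, 0.042, 0.061]
force: [-7.7, 1.4, -1.4]
width: 43.2
```

Request:
move_arm:
  series:
    - [[-0.008,0,0],0]
    - [[-0.016,0,0],0]
    - [[-0.024,0,-0.002],0]
    - [[-0.024,0,-0.003],0]

```text
clock: 11.5
eef_pos: [572.7, 117.6, 140.0]
tool_rot: [-3.137, 0.031, 0.061]
force: [7.6, 1.7, -6.2]
width: 43.2
```

Request:
move_arm:
  series:
    - [[0.008,0,0],0]
    - [[0.016,0,0],0]
    - [[0.025,0,-0.002],0]
    - [[0.025,0,-0.003],0]

```text
clock: 12.0
eef_pos: [592.0, 118.6, 140.2]
tool_rot: [-3.138, 0.044, 0.061]
force: [-5.9, 1.6, -5.5]
width: 42.8
```

Request:
move_arm:
  series:
    - [[-0.008,0,0],0]
    - [[-0.016,0,0],0]
    - [[-0.026,0,-0.002],0]
    - [[-0.026,0,-0.003],0]

```text
clock: 12.5
eef_pos: [570.6, 117.0, 145.5]
tool_rot: [-3.138, 0.034, 0.06]
force: [6.5, 1.8, -5.2]
width: 42.5
```

Request:
move_arm:
  series:
    - [[0.008,0,0],0]
    - [[0.016,0,0],0]
    - [[0.023,0,-0.002],0]
    - [[0.023,0,-0.003],0]

```text
clock: 13.0
eef_pos: [588.3, 117.5, 145.4]
tool_rot: [-3.139, 0.046, 0.06]
force: [-6.4, 0.1, -5.8]
width: 42.9
```

Request:
move_arm:
  series:
    - [[-0.008,0,0],0]
    - [[-0.016,0,0],0]
    - [[-0.024,0,-0.002],0]
    - [[-0.024,0,-0.004],0]

```text
clock: 13.5
eef_pos: [568.5, 115.8, 151.7]
tool_rot: [-3.139, 0.037, 0.059]
force: [6.3, 1.6, -4.1]
width: 42.9
```

Request:
move_arm:
  series:
    - [[0.006,0,-0.001],0]
    - [[0.01,0,-0.003],0]
    - [[0.01,0,-0.006],0]
    - [[0.01,0,-0.006],0]

```text
clock: 14.0
eef_pos: [578.5, 116.3, 157.3]
tool_rot: [-3.139, 0.038, 0.059]
force: [0.8, -0.2, -2.8]
width: 42.7
```

Request:
move_arm:
  series:
    - [[0.002,0,-0.03],0]
    - [[0.002,0,-0.07],0]
    - [[0,0.055,-0.075],0]
    - [[-0.002,0.11,-0.075],0]
    - [[-0.004,0.165,-0.075],0]

```text
clock: 14.62
eef_pos: [586.7, -50.2, 232.1]
tool_rot: [-3.139, 0.038, 0.06]
force: [1.9, 0.0, -2.8]
width: 43.6
```

```bash
python3 - <<'E'
from h import *
s=read_state(); print(s['eef_pos'],s['force'],s['tool_rot'],s['width'])
c=cam('top')
im=get_image('top')
o=np.zeros((520,800,3),'uint8'); a=cv2.resize(im[140:260,110:300],None,fx=2.6,fy=2.6);b=cv2.resize(im[140:270,290:400],None,fx=2.6,fy=2.6)
o[:a.shape[0],:a.shape[1]]=a;o[:b.shape[0],500:500+b.shape[1]]=b
cv2.imwrite('pics/t2.png',o[:345])
E
```

```text
[586.6535461  -50.19273307 232.14694553] [ 1.85181442  0.0367905  -2.79873995] [-3.13943848  0.03779906  0.06002346] 43.567773029525235
```

View pics/t2.png

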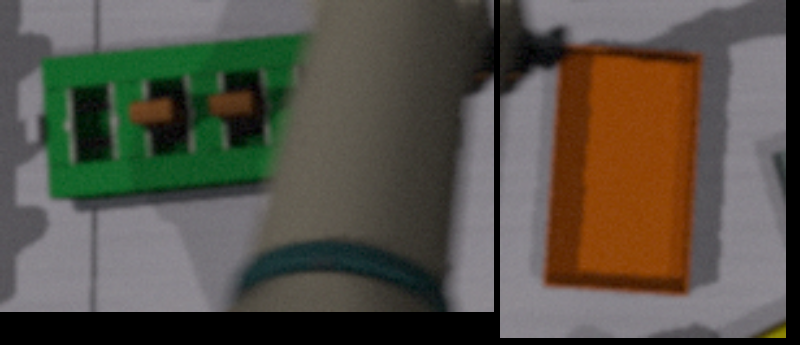

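```bash
cat >> h.py <<'E'
def tray():
    im=get_image('top'); h=cv2.cvtColor(im,cv2.COLOR_BGR2HSV); m=cv2.inRange(h,(5,190,50),(16,255,255)); m[:, :240]=0; m[:130]=0; m[300:]=0; m[:,420:]=0
    n,l,st,_=cv2.connectedComponentsWithStats(m); i=1+st[1:,4].argmax(); p=np.argwhere(l==i)[:,::-1].astype(np.float32)
    b=cv2.boxPoints(cv2.minAreaRect(p)); c=cam('top'); w=np.array([px2w(c,q,45)[:2] for q in b]); return w.mean(0),w,np.linalg.norm(w-np.roll(w,1,0),axis=1),cv2.minAreaRect(p)
E
python3 - <<'E'
from h import *
print(tray()); print(totool([586,-176,230]))
E
```

```text
(array([ 507.26638186, -167.58478513]), array([[ 382.17070424,  -80.73916886],
       [ 645.14646776, -102.21393006],
       [ 632.19932258, -255.78582268],
       [ 369.54903285, -231.60021893]]), array([151.38812046, 263.85112766, 154.11669206, 263.7614796 ]), ((337.2485046386719, 204.69012451171875), (53.29981231689453, 91.84835052490234), 3.7313973903656006))
[ -5.50257914 117.02281035   2.83377569]
```

Request:
move_arm:
  series:
    - [[-0.002,0.055,0],0]
    - [[-0.004,0.11,0],0]
    - [[-0.006,0.124,0.04],0]
    - [[-0.006,0.124,0.09],0]
    - [[-0.006,0.124,0.12],0]

```text
clock: 15.35
eef_pos: [579.4, -183.3, 110.4]
tool_rot: [3.138, 0.043, 0.047]
force: [-0.1, 0.6, -2.3]
width: 43.0
```

Request:
move_arm:
  series:
    - [[0,0,0.02],0]
    - [[0,0,0.035],0]
    - [[0,0,0.044],0]
    - [[0,0,0.046],0]

```text
clock: 15.85
eef_pos: [577.4, -183.4, 64.6]
tool_rot: [3.139, 0.043, 0.047]
force: [-0.6, 1.7, 2.1]
width: 42.8
```

Request:
move_arm:
  series:
    - [[0,0,0],0]
    - [[0,0,0],0]
    - [[0,0,0],0]
    - [[0,0,-0.03],0]
    - [[0,0,-0.06],0]
  claw: 0.75

```text
clock: 16.48
eef_pos: [579.9, -183.1, 125.3]
tool_rot: [3.139, 0.043, 0.047]
force: [1.0, 0.1, 0.2]
width: 64.0
```

Request:
move_arm:
  series:
    - [[0,0,-0.06],0]
    - [[0,0,-0.11],0]
    - [[0,-0.06,-0.11],0]
    - [[0,-0.12,-0.11],0]
    - [[0,-0.18,-0.11],0]

```text
clock: 17.1
eef_pos: [576.1, -1.1, 235.3]
tool_rot: [3.139, 0.042, 0.046]
force: [0.6, -0.3, 0.1]
width: 63.8
```

```bash
python3 - <<'E'
from h import *
s=read_state(); print(s['eef_pos'],s['tool_rot'],s['width'])
im=get_image('wrist'); cv2.imwrite('pics/w4.png',im)
print(tray()[0],totool([576.2,196.3,235]))
E
```

```text
[576.12367078  -1.11168079 235.28745076] [3.13875236 0.04173644 0.04635372] 63.77555983600362
[ 507.34716369 -167.98414775] [ 1.16863533e+01 -1.88565679e+02  1.88012692e-01]
```

View pics/w4.png

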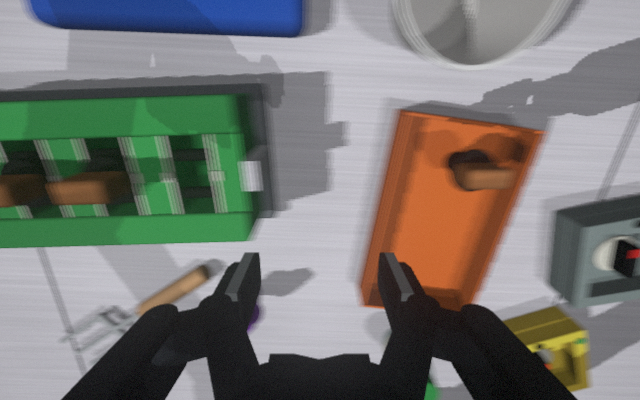

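Request:
move_arm:
  series:
    - [[0.003,-0.055,0],-0.01]
    - [[0.006,-0.11,0],-0.02]
    - [[0.009,-0.165,0],-0.02]
    - [[0.012,-0.189,0.0],-0.02]
    - [[0.012,-0.189,0.0],-0.02]

```text
clock: 17.82
eef_pos: [576.3, 198.3, 235.1]
tool_rot: [-3.137, 0.042, 0.083]
force: [0.4, -0.9, 0.6]
width: 64.1
```

```bash
python3 - <<'E'
from h import *
s=read_state(); print(s['eef_pos'],s['tool_rot'],s['width'])
print(totool([576.2,196.3,150]),totool([576.2,196.3,112]))
E
```

```text
[576.31749881 198.27505705 235.11138983] [-3.13686761  0.0424096   0.08269764] 64.13083281631202
[ 3.32846612  2.36042806 85.03653937] [  4.93954776   2.53981776 123.00194777]
```

Request:
move_arm:
  series:
    - [[0.002,0.002,0.045],0.015]
    - [[0.003,0.002,0.085],0.015]
    - [[0.0045,0.002,0.11],0.015]
    - [[0.005,0.002,0.123],0.015]
    - [[0.005,0.002,0.123],0.015]

```text
clock: 18.45
eef_pos: [576.3, 194.9, 111.7]
tool_rot: [-3.139, 0.043, 0.066]
force: [-0.1, 0.1, 0.3]
width: 64.1
```

Request:
move_arm:
  series:
    - [[0,0,0],0]
    - [[0,0,0],0]
    - [[0,0,0],0]
    - [[0,0,0],0]
  claw: 0

```text
clock: 18.95
eef_pos: [577.6, 196.6, 113.7]
tool_rot: [-3.136, 0.04, 0.066]
force: [-0.3, 3.0, 6.3]
width: 43.2
```

Request:
move_arm:
  series:
    - [[-0.004,0,0],0]
    - [[-0.008,0,-0.001],0]
    - [[-0.011,0,-0.002],0]

```text
clock: 19.32
eef_pos: [571.0, 196.8, 115.8]
tool_rot: [-3.134, 0.03, 0.066]
force: [8.2, 6.9, -12.0]
width: 42.8
```

Request:
move_arm:
  series:
    - [[0.006,0,0],0]
    - [[0.012,0,0],0]
    - [[0.018,0,-0.002],0]
    - [[0.018,0,-0.003],0]

```text
clock: 19.82
eef_pos: [580.0, 197.8, 116.9]
tool_rot: [-3.136, 0.049, 0.068]
force: [-13.4, 2.1, 1.0]
width: 43.3
```

Request:
move_arm:
  series:
    - [[-0.006,0,0],0]
    - [[-0.012,0,0],0]
    - [[-0.018,0,-0.002],0]
    - [[-0.018,0,-0.003],0]

```text
clock: 20.32
eef_pos: [567.3, 197.2, 120.8]
tool_rot: [-3.134, 0.038, 0.067]
force: [11.2, 3.9, -14.9]
width: 43.0
```

Request:
move_arm:
  series:
    - [[0.007,0,0],0]
    - [[0.014,0,0],0]
    - [[0.023,0,-0.002],0]
    - [[0.023,0,-0.003],0]

```text
clock: 20.82
eef_pos: [582.3, 198.6, 122.0]
tool_rot: [-3.136, 0.055, 0.068]
force: [-12.0, 1.8, 3.7]
width: 43.3
```

Request:
move_arm:
  series:
    - [[-0.007,0,0],0]
    - [[-0.014,0,0],0]
    - [[-0.022,0,-0.002],0]
    - [[-0.022,0,-0.003],0]

```text
clock: 21.32
eef_pos: [566.0, 197.3, 127.1]
tool_rot: [-3.134, 0.043, 0.067]
force: [8.6, 2.6, -9.8]
width: 42.8
```

Request:
move_arm:
  series:
    - [[0.007,0,0],0]
    - [[0.016,0,0],0]
    - [[0.026,0,-0.002],0]
    - [[0.026,0,-0.003],0]

```text
clock: 21.82
eef_pos: [585.6, 198.6, 127.7]
tool_rot: [-3.136, 0.058, 0.068]
force: [-9.0, 1.6, -0.5]
width: 42.8
```

Request:
move_arm:
  series:
    - [[-0.008,0,0],0]
    - [[-0.016,0,0],0]
    - [[-0.024,0,-0.002],0]
    - [[-0.024,0,-0.003],0]

```text
clock: 22.32
eef_pos: [567.2, 197.3, 133.5]
tool_rot: [-3.135, 0.046, 0.067]
force: [8.8, 2.9, -6.4]
width: 42.9
```

Request:
move_arm:
  series:
    - [[0.008,0,0],0]
    - [[0.016,0,0],0]
    - [[0.025,0,-0.002],0]
    - [[0.025,0,-0.004],0]

```text
clock: 22.82
eef_pos: [586.2, 198.6, 134.0]
tool_rot: [-3.136, 0.059, 0.068]
force: [-6.7, 2.8, -11.9]
width: 43.1
```

Request:
move_arm:
  series:
    - [[-0.008,0,0],0]
    - [[-0.016,0,0],0]
    - [[-0.025,0,-0.002],0]
    - [[-0.025,0,-0.004],0]

```text
clock: 23.32
eef_pos: [565.7, 197.1, 140.1]
tool_rot: [-3.135, 0.05, 0.067]
force: [7.3, 2.8, -10.3]
width: 43.0
```

Request:
move_arm:
  series:
    - [[0.008,0,0],0]
    - [[0.016,0,0],0]
    - [[0.024,0,-0.002],0]
    - [[0.024,0,-0.004],0]

```text
clock: 23.82
eef_pos: [584.7, 197.9, 140.8]
tool_rot: [-3.137, 0.061, 0.067]
force: [-5.1, 1.2, -6.6]
width: 43.1
```

Request:
move_arm:
  series:
    - [[-0.008,0,0],0]
    - [[-0.016,0,0],0]
    - [[-0.025,0,-0.002],0]
    - [[-0.025,0,-0.004],0]

```text
clock: 24.32
eef_pos: [563.5, 196.0, 147.3]
tool_rot: [-3.136, 0.053, 0.066]
force: [4.5, 2.1, -5.0]
width: 43.5
```

Request:
move_arm:
  series:
    - [[0.008,0,-0.001],0]
    - [[0.016,0,-0.002],0]
    - [[0.022,0,-0.004],0]
    - [[0.022,0,-0.005],0]

```text
clock: 24.82
eef_pos: [581.3, 196.8, 149.6]
tool_rot: [-3.138, 0.064, 0.067]
force: [-5.2, 0.9, -5.4]
width: 43.0
```

Request:
move_arm:
  series:
    - [[-0.004,0,-0.001],0]
    - [[-0.01,0,-0.003],0]
    - [[-0.012,0,-0.006],0]
    - [[-0.012,0,-0.006],0]

```text
clock: 25.32
eef_pos: [570.1, 196.0, 157.0]
tool_rot: [-3.138, 0.062, 0.066]
force: [-0.3, -0.7, -3.0]
width: 42.7
```

Request:
move_arm:
  series:
    - [[0.002,0,-0.03],0]
    - [[0.004,0,-0.08],0]
    - [[0,0.055,-0.085],0]
    - [[-0.005,0.11,-0.085],0]
    - [[-0.01,0.165,-0.085],0]

```text
clock: 25.95
eef_pos: [576.5, 28.9, 242.2]
tool_rot: [-3.138, 0.061, 0.067]
force: [0.3, -0.2, -4.0]
width: 43.3
```

```bash
python3 - <<'E'
from h import *
s=read_state(); print(s['eef_pos'],s['tool_rot'],s['width'],s['force'])
t=tray();print(t[0],t[2]); print(totool([498,-167,235]),totool([498,-167,66]))
E
```

```text
[576.47070113  28.91317104 242.2024356 ] [-3.1379982   0.06128855  0.06675169] 43.30362394404757 [ 0.25167772 -0.21212539 -4.00904996]
[ 507.35576262 -167.89646113] [151.9037845  263.89965011 154.64194498 263.80575679]
[-87.272406   179.40082076  13.774041  ] [-76.63464561 178.43201394 182.43612763]
```

Request:
move_arm:
  series:
    - [[-0.022,0.045,0],0]
    - [[-0.044,0.09,0],0]
    - [[-0.066,0.135,0],0]
    - [[-0.085,0.179,0.02],0]
    - [[-0.083,0.179,0.07],0]

```text
clock: 26.62
eef_pos: [499.3, -173.1, 180.4]
tool_rot: [3.13, 0.057, 0.047]
force: [1.1, 0.5, -3.1]
width: 43.0
```

```bash
python3 - <<'E'
from h import *
s=read_state(); print(s['eef_pos'],s['tool_rot'],s['width'],s['force'])
print(totool([498,-168,115]),totool([498,-168,65]))
E
```

```text
[ 499.33164812 -173.0699661   180.41379042] [3.13016165 0.05680004 0.04690759] 43.013289698350626 [ 1.06696895  0.49539401 -3.06625939]
[ 2.62281976 -5.87372787 65.30744183] [  5.46129512  -6.44434385 115.22354599]
```

Request:
move_arm:
  series:
    - [[0.003,-0.006,0.05],0]
    - [[0.004,-0.006,0.09],0]
    - [[0.005,-0.006,0.107],0]
    - [[0.005,-0.006,0.114],0]
    - [[0.005,-0.006,0.116],0]

```text
clock: 27.25
eef_pos: [498.5, -168.7, 65.0]
tool_rot: [3.129, 0.055, 0.047]
force: [0.2, -0.0, -2.9]
width: 42.7
```

Request:
move_arm:
  series:
    - [[0,0,0],0]
    - [[0,0,0],0]
    - [[0,0,0],0]
    - [[0,0,-0.03],0]
    - [[0,0,-0.06],0]
  claw: 0.75

```text
clock: 27.88
eef_pos: [501.6, -167.8, 125.7]
tool_rot: [3.13, 0.056, 0.047]
force: [0.9, -0.4, 0.4]
width: 63.8
```

Request:
move_arm:
  series:
    - [[0,0,-0.06],0]
    - [[0,0,-0.11],0]
    - [[0.01,-0.06,-0.11],0]
    - [[0.02,-0.12,-0.11],0]
    - [[0.03,-0.18,-0.11],0]

```text
clock: 28.5
eef_pos: [529.1, 16.6, 232.3]
tool_rot: [3.13, 0.054, 0.046]
force: [0.4, 0.2, -0.1]
width: 64.3
```

```bash
python3 - <<'E'
from h import *
s=read_state(); print(s['eef_pos'],s['tool_rot'],s['width'])
im=get_image('wrist'); cv2.imwrite('pics/w5.png',im)
print(tray()[0],totool([570.5,276.7,235]))
E
```

```text
[529.13850096  16.59383961 232.32689959] [3.12966786 0.05419611 0.04615969] 64.31954754707854
[ 507.19919266 -167.40433986] [  55.7683317  -249.41690544   -7.66029019]
```

View pics/w5.png

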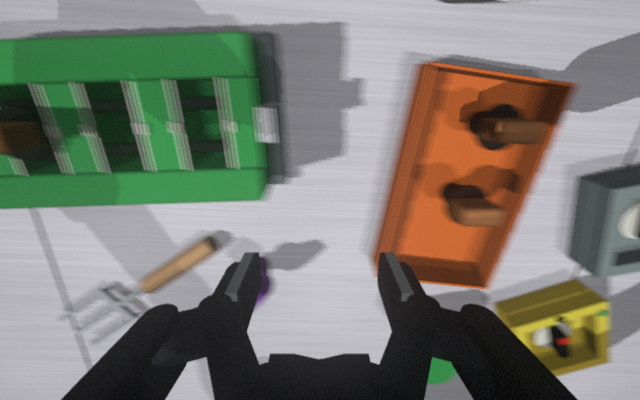

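Both bungs stand upright in the tray, (500,130) and (475,207). One is left in the tank.

Request:
move_arm:
  series:
    - [[0.012,-0.053,-0.003],-0.01]
    - [[0.024,-0.106,-0.006],-0.02]
    - [[0.036,-0.16,-0.008],-0.02]
    - [[0.048,-0.212,-0.008],-0.02]
    - [[0.056,-0.248,-0.008],-0.02]

```text
clock: 29.22
eef_pos: [570.5, 278.3, 235.4]
tool_rot: [3.138, 0.054, 0.082]
force: [0.4, -1.5, 0.8]
width: 63.8
```

Request:
move_arm:
  series:
    - [[0,0,0],0]
    - [[0,0,0],0]

```text
clock: 29.48
eef_pos: [570.4, 277.1, 235.4]
tool_rot: [3.136, 0.055, 0.082]
force: [-0.1, -1.2, 0.3]
width: 64.1
```

```bash
python3 - <<'E'
from h import *
s=read_state(); print(s['eef_pos'],s['tool_rot'],s['width'])
print(totool([570.5,276.7,150]),totool([570.5,276.7,112]))
E
```

```text
[570.41907567 277.13686359 235.35142755] [3.13638965 0.05458395 0.08154274] 64.07742257810388
[ 4.70150942e+00 -1.41000323e-03  8.52229980e+01] [  6.77466957  -0.19882874 123.16588975]
```

Request:
move_arm:
  series:
    - [[0.0025,0,0.045],0.015]
    - [[0.005,0,0.085],0.015]
    - [[0.0065,0,0.11],0.015]
    - [[0.007,0,0.123],0.015]
    - [[0.007,0,0.123],0.015]

```text
clock: 30.1
eef_pos: [570.7, 275.1, 111.9]
tool_rot: [3.135, 0.055, 0.065]
force: [-0.3, -0.6, 0.0]
width: 64.1
```

Request:
move_arm:
  series:
    - [[0,0,0],0]
    - [[0,0,0],0]
    - [[0,0,0],0]
    - [[0,0,0],0]
  claw: 0

```text
clock: 30.6
eef_pos: [572.0, 276.4, 113.9]
tool_rot: [3.137, 0.052, 0.065]
force: [-0.6, 2.0, 6.6]
width: 43.7
```

Request:
move_arm:
  series:
    - [[-0.004,0,0],0]
    - [[-0.008,0,-0.001],0]
    - [[-0.012,0,-0.002],0]

```text
clock: 30.98
eef_pos: [564.5, 277.0, 116.3]
tool_rot: [3.14, 0.042, 0.065]
force: [11.2, 5.2, -16.2]
width: 43.1
```

Request:
move_arm:
  series:
    - [[0.006,0,0],0]
    - [[0.012,0,0],0]
    - [[0.018,0,-0.002],0]
    - [[0.018,0,-0.003],0]

```text
clock: 31.48
eef_pos: [573.1, 278.1, 118.1]
tool_rot: [3.137, 0.061, 0.067]
force: [-15.5, 0.4, 8.8]
width: 43.2
```

Request:
move_arm:
  series:
    - [[-0.006,0,0],0]
    - [[-0.012,0,0],0]
    - [[-0.018,0,-0.002],0]
    - [[-0.018,0,-0.003],0]

```text
clock: 31.98
eef_pos: [560.5, 277.6, 122.3]
tool_rot: [3.14, 0.05, 0.066]
force: [9.7, 2.9, -12.3]
width: 43.6
```

Request:
move_arm:
  series:
    - [[0.007,0,0],0]
    - [[0.014,0,0],0]
    - [[0.024,0,-0.002],0]
    - [[0.024,0,-0.003],0]

```text
clock: 32.48
eef_pos: [577.9, 279.3, 123.6]
tool_rot: [3.138, 0.064, 0.067]
force: [-10.8, 0.3, 4.1]
width: 43.0
```

Request:
move_arm:
  series:
    - [[-0.007,0,0],0]
    - [[-0.014,0,0],0]
    - [[-0.02,0,-0.002],0]
    - [[-0.02,0,-0.003],0]

```text
clock: 32.98
eef_pos: [563.3, 278.1, 128.4]
tool_rot: [3.14, 0.054, 0.066]
force: [9.2, 3.0, -7.6]
width: 42.9
```

Request:
move_arm:
  series:
    - [[0.007,0,0],0]
    - [[0.016,0,0],0]
    - [[0.026,0,-0.002],0]
    - [[0.026,0,-0.003],0]

```text
clock: 33.48
eef_pos: [582.9, 279.6, 128.6]
tool_rot: [3.138, 0.068, 0.067]
force: [-8.8, 1.4, 0.3]
width: 42.8
```

Request:
move_arm:
  series:
    - [[-0.007,0,0],0]
    - [[-0.014,0,0],0]
    - [[-0.023,0,-0.002],0]
    - [[-0.023,0,-0.003],0]

```text
clock: 33.98
eef_pos: [565.2, 278.4, 134.8]
tool_rot: [3.14, 0.057, 0.066]
force: [6.9, 2.3, -3.9]
width: 42.9
```

Request:
move_arm:
  series:
    - [[0.007,0,0],0]
    - [[0.016,0,0],0]
    - [[0.025,0,-0.002],0]
    - [[0.025,0,-0.003],0]

```text
clock: 34.48
eef_pos: [584.3, 279.7, 134.7]
tool_rot: [3.138, 0.07, 0.067]
force: [-8.3, -0.2, -2.1]
width: 42.8
```

Request:
move_arm:
  series:
    - [[-0.008,0,0],0]
    - [[-0.017,0,0],0]
    - [[-0.026,0,-0.002],0]
    - [[-0.026,0,-0.003],0]

```text
clock: 34.98
eef_pos: [562.9, 278.2, 140.6]
tool_rot: [3.14, 0.06, 0.066]
force: [7.7, 1.3, -5.1]
width: 43.2
```

Request:
move_arm:
  series:
    - [[0.008,0,0],0]
    - [[0.016,0,-0.001],0]
    - [[0.024,0,-0.003],0]
    - [[0.024,0,-0.005],0]

```text
clock: 35.48
eef_pos: [581.6, 279.2, 141.5]
tool_rot: [3.137, 0.073, 0.066]
force: [-6.3, 0.9, -4.9]
width: 42.9
```

Request:
move_arm:
  series:
    - [[-0.008,0,0],0]
    - [[-0.017,0,0],0]
    - [[-0.025,0,-0.002],0]
    - [[-0.025,0,-0.004],0]

```text
clock: 35.98
eef_pos: [560.1, 277.3, 148.0]
tool_rot: [3.138, 0.066, 0.066]
force: [5.1, 0.7, -3.5]
width: 43.1
```

Request:
move_arm:
  series:
    - [[0.008,0,-0.001],0]
    - [[0.016,0,-0.002],0]
    - [[0.023,0,-0.004],0]
    - [[0.023,0,-0.006],0]

```text
clock: 36.48
eef_pos: [581.6, 278.2, 151.4]
tool_rot: [3.136, 0.071, 0.066]
force: [0.6, 0.0, -2.9]
width: 42.8
```

Request:
move_arm:
  series:
    - [[-0.005,0,-0.001],0]
    - [[-0.01,0,-0.003],0]
    - [[-0.013,0,-0.006],0]
    - [[-0.013,0,-0.006],0]

```text
clock: 36.98
eef_pos: [569.1, 277.6, 158.8]
tool_rot: [3.137, 0.07, 0.066]
force: [-0.1, 0.4, -1.7]
width: 42.9
```

Request:
move_arm:
  series:
    - [[0.002,0,-0.03],0]
    - [[0.005,0,-0.085],0]
    - [[-0.01,0.055,-0.09],0]
    - [[-0.025,0.11,-0.09],0]
    - [[-0.04,0.165,-0.09],0]

```text
clock: 37.6
eef_pos: [546.4, 109.4, 252.7]
tool_rot: [3.136, 0.069, 0.066]
force: [0.4, -0.7, -2.4]
width: 43.1
```

```bash
python3 - <<'E'
from h import *
s=read_state(); print(s['eef_pos'],s['tool_rot'],s['width'],s['force'])
t=tray();print(t[0],t[2]); print(totool([426,-161,235]))
E
```

```text
[546.42079019 109.36761463 252.67692712] [3.13638525 0.06899478 0.06601543] 43.12112844107283 [ 0.39274434 -0.71996512 -2.36208667]
[ 507.08010428 -167.024365  ] [152.04863262 263.77671369 154.78886185 263.69757506]
[-131.1285062   251.88666123   31.01789199]
```

Request:
move_arm:
  series:
    - [[-0.026,0.05,0.003],0]
    - [[-0.052,0.1,0.006],0]
    - [[-0.079,0.151,0.009],0]
    - [[-0.105,0.202,0.012],0]
    - [[-0.131,0.252,0.015],0]

```text
clock: 38.28
eef_pos: [426.9, -162.5, 251.4]
tool_rot: [3.127, 0.071, 0.055]
force: [0.5, -1.5, -2.4]
width: 43.1
```

```bash
python3 - <<'E'
from h import *
s=read_state(); print(s['eef_pos'],s['tool_rot'],s['width'],s['force'])
print(tray()[0]);print(totool([426,-161,115]),totool([426,-161,65]))
E
```

```text
[ 426.89407431 -162.49716268  251.38253963] [3.12699585 0.07123281 0.05517168] 43.121182892970424 [ 0.47197817 -1.49849315 -2.40020202]
[ 591.88914736 -174.41808248]
[ 14.64699511 -12.45490569 135.58878998] [ 18.42503799 -13.46415956 185.4356334 ]
```

```bash
python3 - <<'E'
from h import *
s=read_state(); print(s['eef_pos'],s['tool_rot'],s['width'],s['force'],s['qd'])
print(totool([426,-161,115]),totool([426,-161,65]))
E
```

```text
[ 422.09284675 -170.89109269  251.53160641] [3.12134832 0.07563294 0.0444662 ] 42.883237959691684 [-4.24856264 -7.23333273 -1.08255205] [-0.05284792  0.01039225  0.00382894 -0.01080464  0.00192439  0.02777545
 -0.17007811]
[ 14.64699511 -12.45490569 135.58878998] [ 18.42503799 -13.46415956 185.4356334 ]
```

Request:
move_arm:
  series:
    - [[0.006,-0.012,0.04],0]
    - [[0.01,-0.012,0.08],0]
    - [[0.014,-0.012,0.12],0]
    - [[0.015,-0.013,0.135],0]
    - [[0.015,-0.013,0.135],0]

```text
clock: 38.95
eef_pos: [426.2, -160.0, 114.7]
tool_rot: [3.122, 0.078, 0.045]
force: [-0.0, -1.1, -2.3]
width: 43.1
```

```bash
python3 - <<'E'
from h import *
s=read_state(); print(s['eef_pos'],s['tool_rot'],s['width'],s['force'])
print(totool([426,-161,66]))
im=get_image('scene'); cv2.imwrite('pics/s3.png',cv2.resize(im[160:260,260:480],None,fx=3.5,fy=3.5,interpolation=2))
E
```

```text
[ 426.16927302 -159.97690329  114.71738931] [3.12203077 0.07751015 0.04474609] 43.080657001007374 [-0.00876981 -1.06534212 -2.32639937]
[ 3.55808962  0.06389939 48.5983057 ]
```

View pics/s3.png

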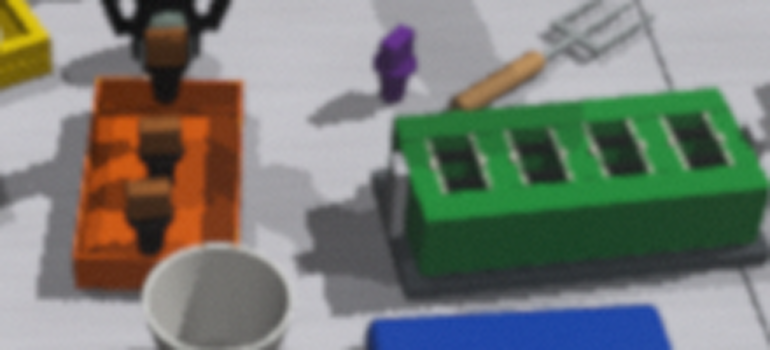

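Request:
move_arm:
  series:
    - [[0.002,0,0.025],0]
    - [[0.003,0,0.04],0]
    - [[0.0035,0,0.047],0]
    - [[0.0035,0,0.049],0]

```text
clock: 39.5
eef_pos: [426.8, -161.4, 66.5]
tool_rot: [3.121, 0.076, 0.045]
force: [0.9, -0.1, -1.8]
width: 43.5
```

Request:
move_arm:
  series:
    - [[0,0,0],0]
    - [[0,0,0],0]
    - [[0,0,0],0]
    - [[0,0,-0.03],0]
    - [[0,0,-0.06],0]
  claw: 0.75

```text
clock: 40.12
eef_pos: [431.0, -159.8, 127.0]
tool_rot: [3.122, 0.076, 0.045]
force: [-0.1, -0.6, -0.2]
width: 63.8
```

Request:
move_arm:
  series:
    - [[0,0,-0.06],0]
    - [[0,0,-0.11],0]
    - [[0,0.05,-0.11],0.05]
    - [[0,0.1,-0.11],0.1]
    - [[0,0.13,-0.11],0.15]
  claw: 0.45

```text
clock: 40.75
eef_pos: [444.8, -289.8, 239.9]
tool_rot: [3.109, 0.072, -0.11]
force: [0.8, -0.3, -0.5]
width: 37.9
```

```bash
python3 - <<'E'
from h import *
s=read_state(); print(s['eef_pos'],s['tool_rot'],s['width'],s['qpos'])
print(tray()); print(totool([477.5,-419,180]))
E
```

```text
[ 444.78520991 -289.83100696  239.87630319] [ 3.10880158  0.07150006 -0.10992835] 37.86864158997286 [ 0.38528807  0.47686517  0.15023053  1.79775677 -0.01270982  0.92411107
 -1.15085181]
(array([ 507.27510687, -167.6981516 ]), array([[ 382.38376753,  -80.6092874 ],
       [ 645.1827519 , -102.45139582],
       [ 631.9997333 , -256.14241385],
       [ 369.53417476, -231.58950933]]), array([151.52603555, 263.70510781, 154.25537592, 263.61148408]), ((337.2876281738281, 204.68585205078125), (53.34823989868164, 91.79622650146484), 3.814074993133545))
[ 51.31007143 118.21255181  60.7865842 ]
```

Request:
move_arm:
  series:
    - [[0.017,0.04,0.02],-0.13]
    - [[0.034,0.08,0.04],-0.26]
    - [[0.051,0.118,0.06],-0.38]
    - [[0.051,0.118,0.06],-0.38]
    - [[0.051,0.118,0.06],-0.38]

```text
clock: 41.42
eef_pos: [477.2, -417.6, 180.7]
tool_rot: [3.135, 0.079, 0.265]
force: [0.3, -0.2, 0.2]
width: 38.4
```

```bash
python3 - <<'E'
from h import *
s=read_state(); print(s['eef_pos'],s['tool_rot'],s['width'])
c=cam('wrist');im=get_image('wrist'); 
for z in(80,46): print(totool([477.5,-419.5,z]))
print(w2px(c,(477,-420,58)))
cv2.imwrite('pics/w6.png',im)
E
```

```text
[ 477.16537892 -417.62719154  180.74611274] [3.13525495 0.07910467 0.26533451] 38.396274358294306
[  7.27761688   1.45010665 101.01850415]
[  9.94476668   1.21542074 134.91291718]
[319.10721834 187.26295776]
```

View pics/w6.png

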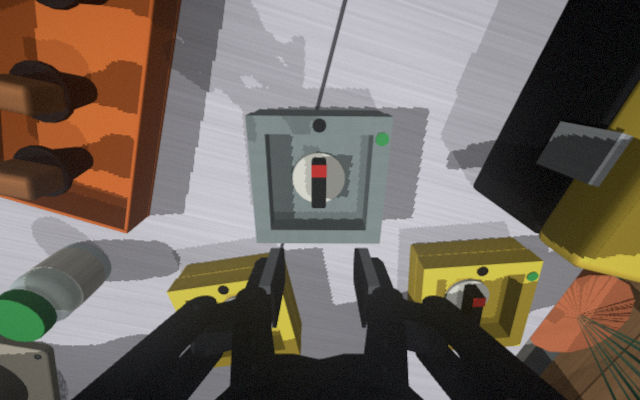

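Request:
move_arm:
  series:
    - [[0.004,0.001,0.05],0]
    - [[0.007,0.001,0.095],0]
    - [[0.009,0.001,0.12],0]
    - [[0.01,0.001,0.134],0]
    - [[0.01,0.001,0.135],0]

```text
clock: 42.1
eef_pos: [477.8, -418.4, 46.1]
tool_rot: [3.135, 0.079, 0.267]
force: [0.1, -0.3, 1.2]
width: 38.3
```

Request:
move_arm:
  series:
    - [[0,0,0],0]
    - [[0,0,0],0]
    - [[0,0,0],0]
    - [[0,0,0],0]
    - [[0,0,0],0]
  claw: 0

```text
clock: 42.72
eef_pos: [478.6, -417.9, 47.8]
tool_rot: [3.135, 0.077, 0.267]
force: [-1.5, 2.9, 6.3]
width: 12.1
```

Request:
move_arm:
  series:
    - [[0,0,0],0.16]
    - [[0,0,0],0.32]
    - [[0,0,0],0.48]
    - [[0,0,0],0.64]
    - [[0,0,0],0.8]

```text
clock: 43.35
eef_pos: [478.3, -420.0, 48.0]
tool_rot: [3.079, 0.046, -0.54]
force: [-1.2, -6.1, -7.7]
width: 12.2
```

```bash
python3 - <<'E'
from h import *
s=read_state(); print(s['eef_pos'],s['tool_rot'],s['width'],s['force'],s['torque'])
E
```

```text
[ 478.26545057 -420.02951976   47.99815962] [ 3.07890905  0.04635207 -0.53991106] 12.24482860025 [-1.16302882 -6.08013997 -7.68655091] [-0.47716232 -0.1304424   0.17898468]
```

Request:
move_arm:
  series:
    - [[0,0,0],0.09]
    - [[0,0,0],0.09]
    - [[0,0,0],0.09]

```text
clock: 43.72
eef_pos: [478.0, -420.4, 48.2]
tool_rot: [3.075, 0.04, -0.629]
force: [-1.5, -2.1, -4.5]
width: 12.2
```

Request:
move_arm:
  series:
    - [[0,0,0],0]
    - [[0,0,0],0]
    - [[0,0,0],0]
    - [[0,0,-0.03],0]
    - [[0,0,-0.08],0]
  claw: 0.45

```text
clock: 44.35
eef_pos: [482.8, -416.9, 127.3]
tool_rot: [3.075, 0.044, -0.628]
force: [0.3, 0.7, 0.9]
width: 38.4
```

Request:
move_arm:
  series:
    - [[0,0,-0.05],0]
    - [[-0.02,0,-0.09],0]
    - [[-0.02,0,-0.09],0]
    - [[-0.02,0,-0.09],0]

```text
clock: 44.85
eef_pos: [473.5, -402.2, 217.7]
tool_rot: [3.075, 0.045, -0.628]
force: [0.0, 0.1, 0.2]
width: 38.3
```

```bash
python3 - <<'E'
from h import *
s=read_state(); print(s['eef_pos'],s['tool_rot'],s['width'])
c=cam('wrist');im=get_image('wrist'); cv2.imwrite('pics/w7.png',im)
h=cv2.cvtColor(im,cv2.COLOR_BGR2HSV)
u,v=w2px(c,(477,-420,58)); print(u,v)
K=px2w(c,(u,v),58)
for n,m,z in(('red',cv2.inRange(h,(0,140,90),(6,255,255))|cv2.inRange(h,(174,140,90),(180,255,255)),58),('green',cv2.inRange(h,(50,110,50),(80,255,255)),54)):
    k,l,st,ce=cv2.connectedComponentsWithStats(m)
    for i in range(1,k):
        if st[i,4]>25 and np.hypot(ce[i][0]-u,ce[i][1]-v)<130:
            p=px2w(c,ce[i],z); print(n,st[i,4],ce[i],p,np.arctan2(p[1]+420,p[0]-477),np.hypot(p[0]-477,p[1]+420))
t=tray();print(t[0],t[2])
E
```

```text
[ 473.45336207 -402.20469284  217.65074904] [ 3.07541763  0.0446205  -0.62802539] 38.31750988981899
320.8818014056834 167.5867612945994
red 158 [319.99367089 152.73417722] [ 490.46475499 -428.53379909   58.        ] -0.5648937762418035 15.941309666209497
green 106 [321.6509434   94.78301887] [ 535.21716316 -463.12275367   54.        ] -0.6375369204339287 72.44867128464925
[ 507.45003966 -167.76631471] [152.05900424 263.36250913 154.794116   263.26453399]
```

```bash
python3 -c "
from cell import *
print(finish_job())"
```

```text
the job is handed in; nothing more can be done
None
```

The job is done and handed in, at about 45 s on the robot's clock; the hand-in gave no verdict.

- **Knob shut first:** I turned it anticlockwise until it met the stop. A picture then showed the red end at the black mark, and again just before I reopened it.
- **Bungs:** Three bungs were there; the port at the far +y end was empty. I rocked each one fore and aft out of the tank. The downward pull I read was at most about 16 N, below the 20 N that lifts the tank. A picture after all three were out showed the ports empty and the tank down. All three stand in the tray; the first two were seen upright in pictures. The last wrist picture showed only two of them, as the tray was partly out of view.
- **Tray:** The last top view found it unmoved, at about (507, -168) mm, with the right outline size.
- **Knob opened to green:** The grip ended at a yaw of -0.63 rad, and the green dot measures -0.64 rad. The red patch measured -0.56 rad, but over only 16 mm, so that reading is coarse. Both are within the 0.18 rad allowed.

**Not checked:**
- I did not see the last wrist picture, because the limit of 16 had been reached, so the final knob check rests on the numbers above.
- I took no separate final measurement of the pot, kneeling block or fork; the arm touched none of them that I noticed.
- The rocking left the tool tilted by about 0.08 rad, which did not hinder the last steps.

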